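# Slide the flanged pump barrel under the keeper plate

## Task

Take the slim barrel that has a wide round flange at its foot and slide it upright into the open slot of the keeper plate, fully home to the closed end of the slot, so that it stands on the table with its flange under the plate. Let go of it there, and leave the stout flanged barrel and the plain tube without a flange standing where they are.

Things in the scene. Friction and masses are not known exactly. Their poses are not given: they have to be found in the camera images.
- barrel_mid (a point): slim aluminium barrel with black bore on top: upright cylinder 36 mm in diameter, 100 mm tall, with a round flange 76 mm in diameter and 6 mm thick at its very foot; stands loose on the table, 0.2 to 0.45 kg. Point: on its axis half-way up, 50 mm above its underside; z up. Grip across the body here or up to 20 mm higher, any way round.
- keeper_seat (a point): fixed dark steel plate 120 mm wide on white rails, underside 16, top 22 mm above the table, with a slot 54 mm wide, mouth 74; flange channel below 94 wide. Point: at table height, where the barrel's axis stands when home. x runs along the slot, mouth to closed end; plate's front edge at x = -45 mm; the end stops the barrel at x = +4. A block 30 mm tall stands at x = 66 to 104. z up.
- stout: a bystander that does not fit the slot: a stout aluminium barrel 64 mm in diameter and 100 mm tall with a 90 mm flange 6 mm thick at its foot, standing loose. Origin at the centre of its underside, z up.
- tube: a bystander: a plain aluminium tube 36 mm in diameter and 100 mm tall with no flange, standing loose. Origin at the centre of its underside, z up.
Mind the look-alikes: they are no part of the job. What is shaped like the part that bears barrel_mid but purple or turquoise is not meant. Of the things that look like the part that bears keeper_seat, the smaller one is meant.

How it is judged:
By the outcome, as a careful person would: the job done as asked, in the order asked, and still so for the second after the job is handed in, with the robot touching nothing.
It also fails if it takes over 42 s, if anything falls off the work surface, if the arm or the gripper's body presses on something with over 40 N, if the wrist force passes 120 N, or if a joint passes its speed limit or range.

## Robot

A 6-joint arm with a two-finger parallel gripper is mounted at the origin on the work surface. World frame = base frame: x ahead of the robot, y to its left, z up, the work surface at z = 0. Lengths are in mm, angles in rad, forces in N, time in s.
With the tool pointing down it reaches from about 350 to 875 mm from the base axis. Payload 15.5 kg.
Tool frame: the origin (TCP) lies between the finger pads; the fingertips stand 25 mm ahead of it and the grasp point (between the pads) lies 6 mm ahead of it; z points along the fingers, y is the line along which they close (so a half turn about z gives the same grasp; the last joint's range is limited). The gripper opens to 85 mm and grips with 20 to 120 N. Pads are 22 mm wide; open, the fingers measure 114 mm over their backs; the gripper's body (76 mm by 85 mm) begins 54 mm behind the grasp point. The pads swing forward as they close: fully open they stand 13 mm farther back than shut.
Start: joints at [-0.096, 0.494, 1.345, -0, 1.302, -0.096], TCP at [625.001, 0.003, 219.377] pointing down, gripper open.
Joint ranges: [-2.91, 2.91], [-0.82, 2.16], [0.22, 2.67], [-1.22, 4.37], [0.12, 2.79], [-3.08, 3.08]. Speed limits (rad/s): [1.89, 1.89, 2.57, 3.01, 3.01, 3.01].

## Interface

Orientations are given as a 3x3 rotation matrix whose columns are the frame's x, y, z axes.
In Python, from cell import env gives the robot as it stands.
- The arm moves only by the tool drive_tool, never from a script. Its arguments are lists of equal length, an entry for each row: "travel": the shift along the tool's x, y, z in mm, a list of three; "yaw": the turn about the tool's z in degrees. A call has 1 to 8 rows; each row is the pose to reach, as a shift and turn from the pose commanded when the call began, along the tool's axes at that moment; what a row does not reach only later rows make up. A row lasts 1/10 s, in which the tool goes at most 50 mm and 8.59 degrees, less where a joint would pass 70% of its speed; a pose out of reach is approached as far as the arm can. A call with a gripper value outside its range is refused whole. "hand" is the opening, from 0 (shut) to 1 (fully open), set as the call begins (left out, the last holds). The fingers move at their own pace and stop on an object; "newtons" is the grip in N (left out, the last holds). Time passes only in rows, so rows that repeat a pose let the fingers close. It gives the time, the measured TCP pose, the force and the opening at its end, in the units of the state.
- env.state(): the state, without advancing time (a new reading comes with each control period).
- env.get_image(name): name is "scene" or "side" or "wrist"; returns a dict with "frame" (420x560x3 uint8, blue, green, red), "K" (3x3 intrinsics, pixels), "D" ([k1, k2, p1, p2, k3] as OpenCV has them; the pictures are not rectified), "cam_to_world" (4x4, takes a point from camera to world coordinates). Camera axes: x right, y down, z forward; pixel columns grow to the right and rows downward; lengths in mm; the calibration is good to about 2 mm. A picture is of the moment at which its call begins. There is no depth.
- env.close_job(): hands the job in, once; it reports no verdict.
The state is a dict: "t": time; "q": joint angles; "joint_vel": joint speeds; "joint_efforts": joint torques, N m; "eef_pos": TCP position; "tool_rot": TCP orientation; "contact_force": force on the tool from outside, world axes, zero at the start; "torque": the same for the moment, N m; "grip_width": finger opening in mm.
Only numpy, scipy, OpenCV 4.12 (cv2) and the standard library are available. Lean on these libraries where they do the work, as an engineer would, in place of code of your own. Each camera call takes 0.05 s, during which the arm holds its last target. There are 200 camera calls.

## Working session

There is one attempt and no reset: what is moved stays moved. The work goes in short steps, Python scripts to look and compute and a tool call to move; the robot and the scene stay as the last step left them, time stands still between calls to the robot, and variables do not carry over. Pictures are saved under pics/ and viewed, on a budget of 10 in all, crops included, one or two more only if the job needs it, and the job is handed in when it is done.

Besides the shell and the picture viewer there is one more tool, called after "Request:" as name([rows], argument=value, ...), one row to a line, values as JSON. drive_tool: Moves the arm, as the interface text tells. Its arguments: {"type":"object","properties":{"travel":{"type":"array"},"yaw":{"type":"array"},"hand":{"type":"number"},"newtons":{"type":"number"}},"required":["travel","yaw"]}

```bash
mkdir -p pics; cat > h.py <<'E'
import cv2, numpy as np
from cell import env
def snap(n,f):
    d=env.get_image(n); cv2.imwrite(f'pics/{f}.png',d['frame'])
    np.savez(f'pics/{f}.npz',K=d['K'],D=d['D'],T=d['cam_to_world']); return d
def ray(f,px,z):
    c=np.load(f'pics/{f}.npz'); p=cv2.undistortPoints(np.array([[px]],float),c['K'],c['D'])[0,0]
    T=c['T']; d=T[:3,:3]@[p[0],p[1],1]; o=T[:3,3]; return o+d*(z-o[2])/d[2]
def proj(f,P):
    c=np.load(f'pics/{f}.npz'); Ti=np.linalg.inv(c['T'])
    return cv2.projectPoints(np.array(P,float).reshape(-1,3),cv2.Rodrigues(Ti[:3,:3])[0],Ti[:3,3],c['K'],c['D'])[0][:,0]
E
python3 - <<'E'
from h import *
a=snap('scene','s1');b=snap('side','d1');c=snap('wrist','w1')
for x in(a,b,c): print(x['cam_to_world'].round(2).tolist())
print(env.state())
E
```

```text
[[0.72, 0.56, -0.41, 1132.12], [0.69, -0.59, 0.42, -568.37], [-0.01, -0.59, -0.81, 1408.51], [0.0, 0.0, 0.0, 1.0]]
[[-0.89, -0.26, 0.38, -105.91], [-0.45, 0.47, -0.76, 1189.16], [0.02, -0.85, -0.53, 830.15], [0.0, 0.0, 0.0, 1.0]]
[[1.0, -0.0, -0.0, 625.0], [-0.0, -0.95, -0.32, 84.1], [-0.0, 0.32, -0.95, 372.52], [0.0, 0.0, 0.0, 1.0]]
{'t': 0.15, 'q': array([-9.55078740e-02,  4.94019504e-01,  1.34597077e+00,  2.29767861e-05,
        1.30249231e+00, -9.55227676e-02]), 'joint_vel': array([ 0.00203748, -0.00187177, -0.00374461, -0.00024551, -0.00056697,
       -0.00247127]), 'joint_efforts': array([ 4.76028199e-04, -8.82539248e+01, -3.84067369e+01, -1.70366275e-04,
        7.04737889e-03, -2.97315989e-05]), 'eef_pos': array([6.24725082e+02, 3.23437962e-02, 2.18956370e+02]), 'tool_rot': array([[-8.74547240e-06,  9.99999609e-01, -8.83764972e-04],
       [ 9.99999994e-01,  8.83996817e-06,  1.06920249e-04],
       [ 1.06928020e-04, -8.83764032e-04, -9.99999604e-01]]), 'contact_force': array([-0.03721351,  0.37038669,  0.37105297]), 'torque': array([ 0.00563397, -0.02847214, -0.05551116]), 'grip_width': 85.42923941015238}
```

View pics/s1.png

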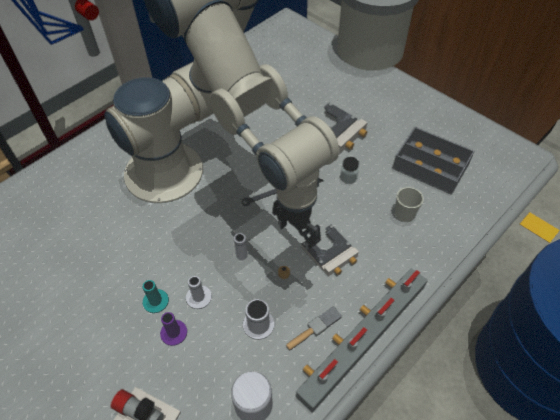

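View pics/d1.png

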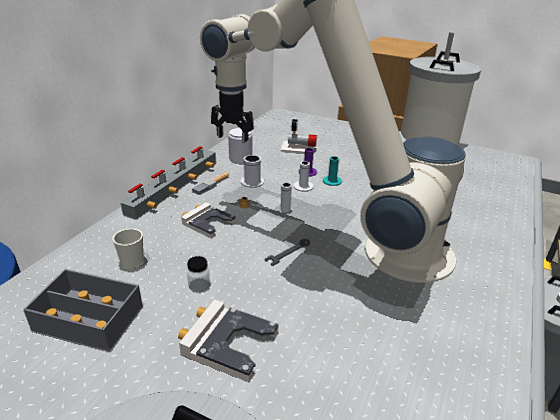

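Scene: the target candidates are the aluminium barrel with wide flange at scene (196,290), the turquoise one at (153,296), the purple one at (171,328), the stout one at (258,318) and the plain tube at (240,245). The uncoloured slim flanged one at (196,290) fits. There are two plates: scene (337,250) and (345,125), which are side (208,218) and (230,340). I'll measure which is smaller.

```bash
python3 - <<'E'
from h import *
s=cv2.imread('pics/s1.png');d=cv2.imread('pics/d1.png')
r=lambda im,x,y,w,h,W=400,H=300:cv2.resize(im[y:y+h,x:x+w],(W,H),interpolation=cv2.INTER_CUBIC)
m=np.vstack([np.hstack([r(s,140,240,120,90),r(s,290,210,80,60)]),np.hstack([r(d,170,190,80,60),r(d,160,290,133,100)])])
cv2.imwrite('pics/m1.png',m)
E
```

```text
(no output)
```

View pics/m1.png

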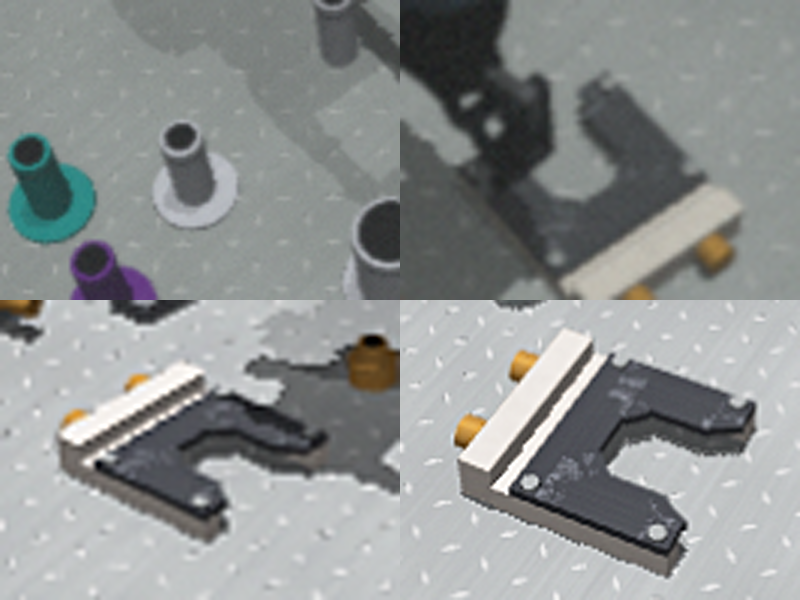

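View pics/w1.png

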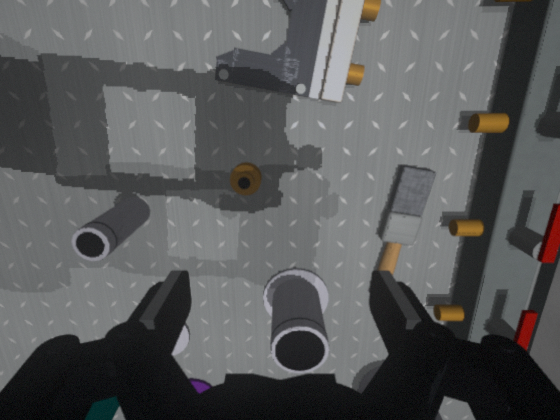

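Crop: the barrel's flange centre is at scene ~(198,296) and its bore at ~(195,282). It is plain silver, so it's the right one. Next I measure both plates.

```bash
python3 - <<'E'
from h import *
A1=ray('d1',(214.4,231.6),22);A2=ray('d1',(235,217.4),22);A3=ray('d1',(182.4,218),30);A4=ray('d1',(208.6,203),30)
B1=ray('d1',(254.1,366.6),22);B2=ray('d1',(278,326),22);B3=ray('d1',(180,344),30);B4=ray('d1',(214.9,300),30)
n=np.linalg.norm
for q in((A1,A2,A3,A4),(B1,B2,B3,B4)):
  print([x.round(0)[:2].tolist() for x in q],n(q[0]-q[1]),n(q[2]-q[3]))
print('A scene backright',ray('s1',(351,245.6),22),'blk',ray('s1',(358,250),30),ray('s1',(323,267),30))
print('A wrist tipcorner/back', ray('w1',(220,72),22),ray('w1',(300,95),22),'blk',ray('w1',(340,100),30))
print('barrel',ray('s1',(198.5,296.4),6),ray('s1',(194.6,282),100),ray('d1',(304,163.5),100))
E
```

```text
[[566.0, 212.0], [552.0, 110.0], [694.0, 205.0], [672.0, 85.0]] 103.44953053255699 122.77712135448772
[[207.0, 612.0], [214.0, 479.0], [383.0, 641.0], [392.0, 481.0]] 133.0474998920341 160.37569258354372
A scene backright [675.30957481 203.0974552   22.        ] blk [703.5913922  201.06531922  30.        ] [665.26738183  82.17680078  30.        ]
A wrist tipcorner/back [563.7769748  110.88362418  22.        ] [645.9961451   88.82143425  22.        ] blk [686.67253624  83.78207948  30.        ]
barrel [ 456.64946695 -233.65047083    6.        ] [ 460.18053381 -234.3165311   100.        ] [ 452.9053062  -226.14906507  100.        ]
```

```bash
python3 - <<'E'
from h import *
for n,f,p,z in[('turq','s1',(155.5,300),6),('purp','s1',(174,332),6),('stout','s1',(259,323),6),('tubetop','s1',(240,238),100),('tubetopw','w1',(92,242),100),('gold','w1',(245,178),15),('goldd','d1',(244,203),15),('stout','w1',(296,297),6)]:
  print(n,ray(f,p,z).round(0))
print(env.state()['t'])
E
```

```text
turq [ 374. -328.    6.]
purp [ 491. -354.    6.]
stout [ 645. -170.    6.]
tubetop [446. -46. 100.]
tubetopw [447. -43. 100.]
gold [584.  -2.  15.]
goldd [577.   4.  15.]
stout [ 647. -170.    6.]
0.15
```

Request:
drive_tool([
  [-231,-168,0],
  [-231,-168,0],
  [-231,-168,0],
  [-231,-168,0],
  [-231,-168,0],
  [-231,-168,0],
  [-231,-168,0],
  [-231,-168,0],
], yaw=[0,0,0,0,0,0,0,0], hand=1)

```text
t: 0.95
eef_pos: [456.6, -231.5, 219.4]
tool_rot: [[0.002, 1.0, -0.0], [1.0, -0.002, 0.0], [0.0, -0.0, -1.0]]
contact_force: [-0.4, 0.3, -0.1]
grip_width: 85.3
```

```bash
python3 - <<'E'
from h import *
snap('wrist','w2');snap('side','d2');s=env.state();print(s['t'],s['eef_pos'],s['tool_rot'].round(3).tolist())
E
```

```text
1.05 [ 457.36764625 -230.43796544  219.29323756] [[-0.0, 1.0, -0.0], [1.0, 0.0, 0.0], [0.0, -0.0, -1.0]]
```

View pics/w2.png

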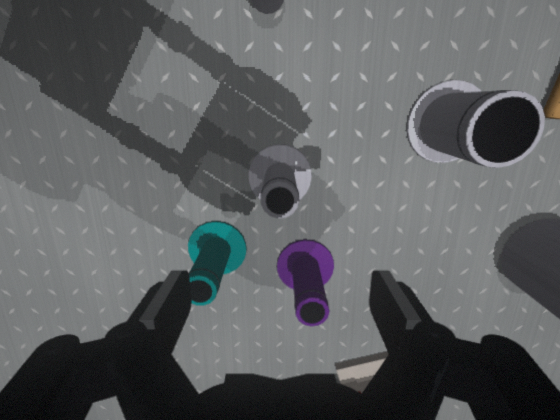

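The wrist view shows the silver barrel's bore at (280,196) and its flange centre at (280,173), with the turquoise and purple barrels below it.

```bash
python3 - <<'E'
from h import *
for p,z in[((280,196),100),((280,173),6),((216,247),6),((305,265),6)]: print(ray('w2',p,z).round(1))
im=cv2.imread('pics/d1.png')
# tilt-free plate fit from s1/d1 corners: wrench position
print(ray('d1',(305,243),5),ray('d1',(270,262),5))
E
```

```text
[ 457.1 -229.5  100. ]
[ 457.2 -229.3    6. ]
[ 374.6 -326.     6. ]
[ 489.7 -352.5    6. ]
[299.27372924 110.19600289   5.        ] [352.35461608 246.80055747   5.        ]
```

Request:
drive_tool([
  [1.5,0,40],
  [1.5,0,80],
  [1.5,0,115],
  [1.5,0,140],
  [1.5,0,153],
  [1.5,0,153],
  [1.5,0,153],
], yaw=[0,0,0,0,0,0,0])

```text
t: 1.75
eef_pos: [457.6, -228.9, 66.6]
tool_rot: [[-0.001, 1.0, -0.0], [1.0, 0.001, 0.0], [0.0, -0.0, -1.0]]
contact_force: [-0.4, 0.4, 0.3]
grip_width: 85.3
```

Request:
drive_tool([
  [0,0,0],
  [0,0,0],
  [0,0,0],
  [0,0,0],
  [0,0,0],
  [0,0,0],
  [0,0,0],
  [0,0,0],
], yaw=[0,0,0,0,0,0,0,0], hand=0, newtons=50)

```text
t: 2.55
eef_pos: [457.1, -229.7, 67.0]
tool_rot: [[0.0, 1.0, 0.001], [1.0, -0.0, -0.001], [-0.001, 0.001, -1.0]]
contact_force: [-2.5, 1.6, 9.8]
grip_width: 34.7
```

Request:
drive_tool([
  [0,0,-15],
  [0,0,-45],
  [0,0,-90],
  [0,0,-125],
  [0,0,-130],
  [0,0,-130],
], yaw=[0,0,0,0,0,0])

```text
t: 3.15
eef_pos: [457.2, -229.7, 197.0]
tool_rot: [[0.0, 1.0, 0.002], [1.0, -0.0, -0.001], [-0.001, 0.002, -1.0]]
contact_force: [-0.0, 1.3, -3.9]
grip_width: 34.3
```

Request:
drive_tool([
  [30,6,0],
  [75,15,0],
  [120,24,0],
  [165,33,0],
  [210,42,0],
  [255,51,0],
  [290,60,0],
  [309,63,0],
], yaw=[0,0,0,0,0,0,0,0])

```text
t: 3.95
eef_pos: [519.4, 82.2, 194.3]
tool_rot: [[-0.002, 1.0, -0.003], [1.0, 0.002, 0.0], [0.0, -0.003, -1.0]]
contact_force: [1.1, -0.9, -3.1]
grip_width: 34.4
```

Request:
drive_tool([
  [0,0,0],
  [0,0,0],
  [0,0,0],
], yaw=[0,0,0])

```text
t: 4.25
eef_pos: [519.4, 78.7, 195.4]
tool_rot: [[0.001, 1.0, -0.002], [1.0, -0.001, -0.0], [-0.0, -0.002, -1.0]]
contact_force: [-0.1, -0.5, -3.5]
grip_width: 34.4
```

```bash
python3 - <<'E'
from h import *
snap('wrist','w3');s=env.state();print(s['t'],s['eef_pos'],s['contact_force'],s['grip_width'])
im=cv2.imread('pics/w3.png');cv2.imwrite('pics/w3b.png',cv2.resize(im[0:300,200:600],None,fx=2,fy=2,interpolation=cv2.INTER_CUBIC))
E
```

```text
4.3 [519.54383393  78.61808835 195.68451371] [-0.02977426  0.0816665  -3.17598984] 34.57529538350294
```

View pics/w3b.png

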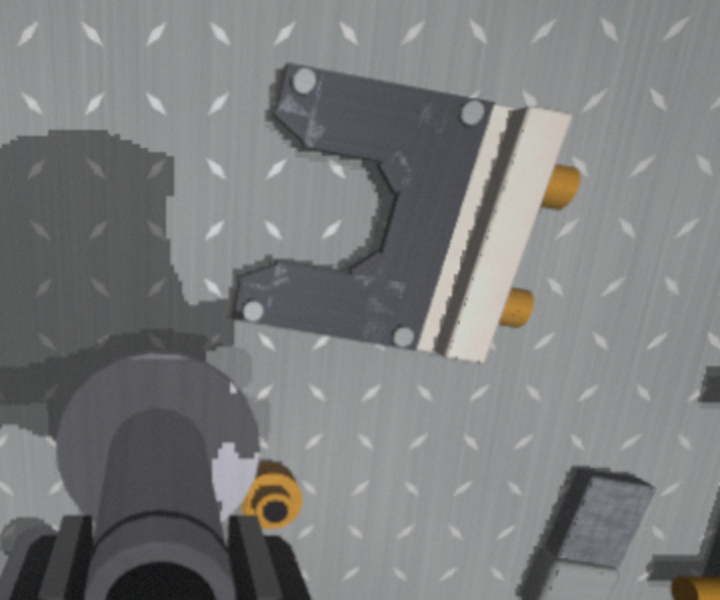

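```bash
python3 - <<'E'
from h import *
g=lambda x,y,z=22:ray('w3',(200+x/2,y/2),z)[:2]
FL,BL,FR,BR=g(290,65),g(495,103),g(235,318),g(415,350)
for p in (FL,BL,FR,BR):print(p.round(1))
n=np.linalg.norm;print('widths',n(FL-FR),n(BL-BR),'len',n(FL-BL),n(FR-BR))
a=np.degrees([np.arctan2(*(v)[::-1]) for v in(BL-FL,BR-FR)]);w=BL-BR;print(a,np.degrees(np.arctan2(-w[0],w[1])),np.degrees(np.arctan2(-(FL-FR)[0],(FL-FR)[1])))
u=(BL-FL)/n(BL-FL)+(BR-FR)/n(BR-FR);u/=n(u);v=np.array([-u[1],u[0]])
mid=(FL+FR)/2;print('u',u,'mid',mid,'mid back',(BL+BR)/2,'seat',mid+45*u)
for q in [(307,147),(380,162),(397,195),(385,250),(352,272),(278,260)]:
  d=g(*q)-mid-45*u;print('slot pt',d@u,d@v)
s0=mid+45*u; T=env.state()['eef_pos'];print(s0-110*u,s0-110*u-T[:2],s0+4*u-T[:2])
# silhouette check of held barrel: flange centre crop (158,455)
print('flange', ray('w3',(200+158/2,452/2),195.5-66+6))
E
```

```text
[579.4 220.6]
[675.6 204.2]
[558.7 104.5]
[654.3  87.2]
widths 117.96281751276298 118.93858299524511 len 97.56101640889631 97.16259480400299
[ -9.66293887 -10.23610235] -10.305201271573216 -10.114626180290875
u [ 0.98496036 -0.17278046] mid [569.01939727 162.54789289] mid back [664.91588898 145.72686683] seat [613.34261349 154.77277203]
slot pt -28.555809733143878 26.845153948382624
slot pt 7.562081468663049 26.255296489177482
slot pt 19.98173923323384 13.265142166893598
slot pt 21.74002631718559 -12.745342585235125
slot pt 8.408144284302617 -25.977554466413007
slot pt -29.948117688945388 -26.533601919495702
[504.99697385 173.77862303] [-14.54686008  95.16053468] [97.738621   75.46356182]
flange [518.86244822  75.60014275 135.5       ]
```

Request:
drive_tool([
  [35,-5,0],
  [70,-11,0],
  [94,-15,0],
  [94,-15,25],
  [94,-15,70],
  [94,-15,105],
  [94,-15,124],
  [94,-15,126],
], yaw=[5,10,10,10,10,10,10,10])

```text
t: 5.1
eef_pos: [503.7, 172.4, 68.2]
tool_rot: [[0.175, 0.985, -0.004], [0.985, -0.175, -0.001], [-0.002, -0.004, -1.0]]
contact_force: [0.4, -0.6, -2.5]
grip_width: 34.1
```

Request:
drive_tool([
  [0,0,0],
  [0,0,0],
  [0,0,0],
], yaw=[0,0,0])

```text
t: 5.4
eef_pos: [505.8, 173.5, 71.6]
tool_rot: [[0.174, 0.985, 0.002], [0.985, -0.174, 0.0], [0.001, 0.002, -1.0]]
contact_force: [0.4, -0.3, -3.9]
grip_width: 34.4
```

```bash
python3 - <<'E'
from h import *
d=snap('side','d3');snap('wrist','w4');s=env.state();print(s['t'],s['eef_pos'],s['contact_force'],s['grip_width'],s['tool_rot'].round(3).tolist())
im=cv2.imread('pics/d3.png');w=cv2.imread('pics/w4.png')
cv2.imwrite('pics/d3b.png',np.hstack([cv2.resize(im[120:260,160:300],(400,400),interpolation=cv2.INTER_CUBIC),cv2.resize(w[0:400,80:480],(400,400))]))
S=np.array([613.3,154.8]);u=np.array([.985,-.173]);d=s['eef_pos'][:2]-S;print('seat frame',d@u,d@[.173,.985])
E
```

```text
5.5 [505.48513668 173.55743052  71.26876903] [ 0.33422717 -0.34577085 -3.23722721] 34.478513328108995 [[0.174, 0.985, 0.002], [0.985, -0.174, 0.0], [0.001, 0.001, -1.0]]
seat frame -109.44267585047932 -0.17590229364248028
```

View pics/d3b.png

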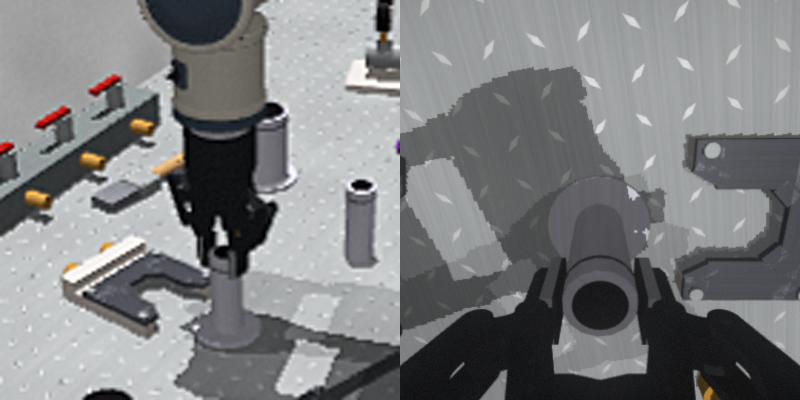

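Request:
drive_tool([
  [0,10,1],
  [0,25,1],
  [0,40,1],
  [0,55,1],
  [0,70,1],
  [0,82,1],
  [0,90,1],
  [0,95,1],
], yaw=[0,0,0,0,0,0,0,0])

```text
t: 6.3
eef_pos: [599.2, 156.8, 69.3]
tool_rot: [[0.174, 0.985, 0.0], [0.985, -0.174, 0.0], [0.0, 0.0, -1.0]]
contact_force: [0.1, -0.8, -3.9]
grip_width: 34.3
```

Request:
drive_tool([
  [0,4,0],
  [0,8,0],
  [0,11,0],
  [0,13,0],
  [0,14,0],
  [0,15,0],
  [0,15,0],
], yaw=[0,0,0,0,0,0,0])

```text
t: 7.0
eef_pos: [613.3, 154.4, 69.4]
tool_rot: [[0.174, 0.985, -0.0], [0.985, -0.174, -0.0], [-0.0, -0.0, -1.0]]
contact_force: [0.8, -0.1, -4.5]
grip_width: 34.4
```

Now at about x = 0, with no contact. Lower to the table, then creep until the closed end is felt.

Request:
drive_tool([
  [0,0,1],
  [0,0,2],
  [0,0,2.5],
  [0,0,2.5],
], yaw=[0,0,0,0])

```text
t: 7.4
eef_pos: [613.2, 154.5, 67.2]
tool_rot: [[0.174, 0.985, -0.0], [0.985, -0.174, 0.0], [0.0, -0.0, -1.0]]
contact_force: [-2.9, -0.1, 3.6]
grip_width: 34.1
```

Request:
drive_tool([
  [0,1,0],
  [0,2,0],
  [0,3,0],
  [0,3,0],
], yaw=[0,0,0,0])

```text
t: 7.8
eef_pos: [615.8, 154.0, 67.3]
tool_rot: [[0.174, 0.985, -0.001], [0.985, -0.174, 0.0], [0.0, -0.001, -1.0]]
contact_force: [-6.0, 0.6, 8.4]
grip_width: 34.4
```

Request:
drive_tool([
  [0,1,0],
  [0,1,0],
  [0,1,0],
], yaw=[0,0,0])

```text
t: 8.1
eef_pos: [616.4, 153.9, 67.3]
tool_rot: [[0.174, 0.985, -0.001], [0.985, -0.174, 0.0], [0.0, -0.001, -1.0]]
contact_force: [-8.5, 1.2, 10.2]
grip_width: 34.0
```

Request:
drive_tool([
  [0,1,0],
  [0,1,0],
  [0,1,0],
], yaw=[0,0,0])

```text
t: 8.4
eef_pos: [616.7, 153.9, 67.4]
tool_rot: [[0.174, 0.985, -0.003], [0.985, -0.174, 0.0], [-0.0, -0.003, -1.0]]
contact_force: [-12.0, 2.1, 15.3]
grip_width: 34.4
```

Contact with the closed end: commanded steps no longer move it, and x ≈ +3.4. Ease off the preload, then release.

Request:
drive_tool([
  [0,-1,-0.5],
  [0,-1,-0.5],
], yaw=[0,0])

```text
t: 8.6
eef_pos: [616.6, 153.9, 67.4]
tool_rot: [[0.174, 0.985, -0.001], [0.985, -0.174, 0.0], [-0.0, -0.001, -1.0]]
contact_force: [-5.8, 2.2, 4.4]
grip_width: 34.4
```

Request:
drive_tool([
  [0,0,0],
  [0,0,0],
  [0,0,0],
  [0,0,0],
  [0,0,0],
  [0,0,0],
  [0,0,0],
  [0,0,0],
], yaw=[0,0,0,0,0,0,0,0], hand=1)

```text
t: 9.4
eef_pos: [617.3, 153.7, 67.4]
tool_rot: [[0.174, 0.985, 0.0], [0.985, -0.174, 0.0], [0.0, 0.0, -1.0]]
contact_force: [-1.0, 0.3, -0.2]
grip_width: 85.3
```

Request:
drive_tool([
  [0,0,-15],
  [0,0,-45],
  [0,0,-85],
  [0,0,-125],
  [0,0,-140],
  [-50,0,-140],
  [-80,0,-140],
  [-80,0,-140],
], yaw=[0,0,0,0,0,0,0,0])

```text
t: 10.2
eef_pos: [602.9, 71.8, 208.8]
tool_rot: [[0.176, 0.984, 0.001], [0.984, -0.176, -0.001], [-0.001, 0.001, -1.0]]
contact_force: [0.4, 0.1, -0.4]
grip_width: 85.4
```

```bash
python3 - <<'E'
from h import *
snap('wrist','w5');snap('side','d5');s=env.state();print(s['t'],s['eef_pos'],s['contact_force'],s['grip_width'])
w=cv2.imread('pics/w5.png')[0:300,130:430];im=cv2.imread('pics/d5.png')[150:250,160:260]
cv2.imwrite('pics/m5.png',np.hstack([cv2.resize(w,(400,400),interpolation=cv2.INTER_CUBIC),cv2.resize(im,(400,400),interpolation=cv2.INTER_CUBIC)]))
E
```

```text
10.3 [603.4935023   74.56178217 208.46432912] [-0.59085302  0.0244179  -0.03050415] 85.41609048912454
```

View pics/m5.png

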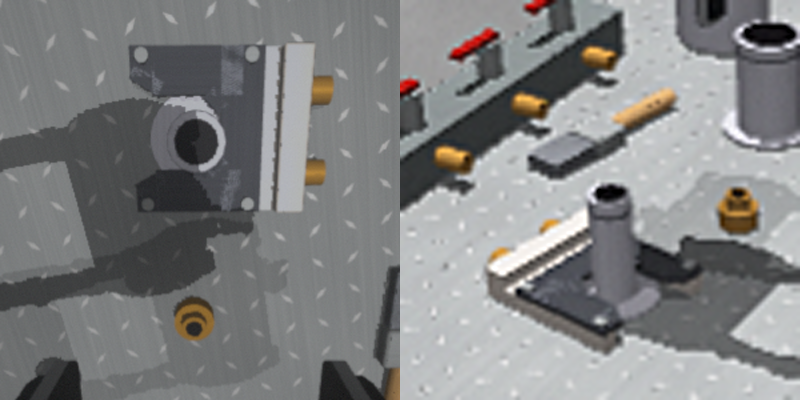

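Wrist half: the barrel stands in the slot, bore at mosaic (195,142), with the flange under the plate. Side half: it is upright. One check of how far home it is, with the plate measured in the same image.

```bash
python3 - <<'E'
from h import *
g=lambda x,y,z:ray('w5',(130+x*.75,y*.75),z)[:2]
FL,BL,FR,BR=g(130,46,22),g(265,44,22),g(138,210,22),g(256,211,22)
u=np.array([.985,-.173]);v=np.array([.173,.985])
mid=(FL+FR)/2;S=mid+45*u;b=g(195,142,100);print(FL,FR,S,b,(b-S)@u,(b-S)@v,(b-[613.3,154.8])@u)
c=g(151,140,6);print('flange rear edge',(c-S)@u,(c-[613.3,154.8])@u)
E
```

```text
[579.34925307 221.05362214] [558.35502568 105.27090674] [613.17713938 155.37726444] [614.40406412 150.04177808] 2.1315600139094824 -5.043196083738724 1.910675551810808
flange rear edge -34.182999270858154 -34.40388373295683
```

```bash
python3 -c "
from h import *
print(env.state()['t']);print(env.close_job())"
```

```text
10.3
the job is handed in; nothing more can be done
None
```

The slim silver flanged barrel is standing upright in the slot of the smaller keeper plate, pushed to the closed end with its flange under the plate. I released it, moved the arm clear and handed the job in at 10.3 s.

**Home position:** while sliding, the barrel stopped at the closed end at about x = +3.4 mm, with roughly 12 N sideways against it. After release, the flange's rear edge put the axis at +3.8 mm and the bore put it at about +2 mm. The stop is at +4 mm, so these agree within the camera's 2 mm accuracy.

**Check that disagreed:** the bore also read 5 mm off sideways, while the arm's own position when it let go read 0. Both are within the slot's 9 mm clearance on each side, and I did not look into it further.

**Bystanders:** the stout barrel and the plain tube were never touched. The last picture shows the stout barrel upright, but I did not measure either one again.

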